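# Hold the cut-off saw's hood at its balance point

### The job

The hinge screws of the small bench cut-off saw have worked loose and a colleague is about to tighten them, so the hood's weight must not pull on them: draw the slide bolt on the front fully back, then swing the hood up by its bow handle, past upright, to the point where it just balances on its hinges. Finish while still holding it there by the handle, steady and falling neither way. On the way do not let the hood drop shut or go right over towards its back stops, and leave the screwdriver, the oil can and the tray of screws where they are.

Things in the scene. Friction and masses are not known exactly. Their poses are not given: they have to be found in the camera images.
- saw: Small green bench cut-off saw, fixed: trough 175 x 300 mm under a grey-green hood 320 wide, 180 deep; motor on one end. Origin: centre of its underside, on the bench. x points from the front (handle, bolt) to the back (hinges), y along the hinge line away from the motor, z up. Closed hood: front face x = -89 mm, top z = 119 mm. Motor: y -175 to -327 mm, switch box up to z = 131 mm.
- hood_hinge (a point): Middle of the hood's hinge line, x = +90 mm, z = 115 mm in the saw's frame; the line runs along the saw's y axis.
- hood (a joint): Hood angle, rad: 0 closed, grows as its front swings up and back, 1.57 top panel upright, 2.35 on its back stops. 0.5 to 0.9 kg, centre of mass 117 mm before and 22 mm below the hinge line when closed. Free hinges: unless held it falls shut or back. It balances at 1.755: top panel leaning 10.5 degrees back beyond upright, mass straight above the hinges. Locked until the bolt is drawn.
- handle: Black bow handle on the hood's front: round bar 12 mm thick along the hinge direction, 98 mm clear between its legs, 34 mm clear to the hood. Origin: bar's middle; axes as the hood's (x towards the hinge, y along the bar, z out of the hood's top). Closed, it lies 218 mm in front of and 50 mm below the hinge line (z = 65 mm); it turns on a 224 mm radius; at balance it is 338 mm high.
- bolt (a joint): Travel of the slide bolt, m: 0 fully shot, 0.035 fully drawn, against its stop. It slides along the saw's y axis towards the motor (-y) with 1 to 2 N of friction and stays where left. Clear of the staple on the hood from about 0.018.
- bolt_knob (a point): Grip point on the bolt's upright 10 mm steel stem, on the saw's front towards the motor, 92 mm above the bench, 23 mm in front of the closed hood. A 13 mm red ball tops it (top z = 104 mm). Stem rises 44 mm from the bolt at z = 50 mm. Guides and staple beside it reach z = 62 mm. Along y, the handle's near leg is 40 mm from the stem. It moves with the bolt.
- screwdriver: Bystander: screwdriver with red handle, 200 mm long, lying behind the saw. Origin under its middle.
- oil_can: Bystander: red oil can, 64 mm wide, 145 mm high with its thin brass spout, standing behind the saw. Origin: centre of its underside.
- screw_tray: Bystander: open brass tray 90 x 120 x 26 mm with a few screws in it, lying in front of the saw on the motor side. Origin: centre of its underside.

How it is judged (in metres and radians):
On the way:
1. the bolt is drawn back (at least 28 of its 35 mm) (value of joint bolt above 0.028 m), for 0.2 s.
At the end, for the whole second after the job is handed in: The bolt is drawn at least 28 mm; the hood stands still within 0.08 rad (4.6 degrees) of its balance point at 1.755 rad (so between 1.675 and 1.835), well clear of its back stops, and the fingers still hold the bow handle (more than 1 N of contact) (value of joint bolt above 0.028 m and value of joint hood between 1.675 and 1.835 rad and velocity of joint hood between -0.06 and 0.06 rad/s and contact force between the fingers and handle above 1 N); the arm keeps its last pose, push and grip.
It fails at once if the hood goes over towards its back stops (beyond 2.1 rad) (value of joint hood above 2.1 rad).
It fails at once if the hood is dropped (falling shut faster than 1.2 rad/s) (velocity of joint hood below -1.2 rad/s and value of joint hood above 0.08 rad).
It fails at once if the screwdriver, oil can or tray is moved more than 25 mm, or the can tipped over (distance of any of screwdriver, oil_can, screw_tray from where it was at the start of the episode above 0.025 m or angle between oil_can's own z axis and vertical above 0.5 rad).
It also fails if it takes over 51 s, if anything falls off the work surface, if the arm or the gripper's body presses on something with over 40 N, if the wrist force passes 120 N, or if a joint passes its speed limit or range.

### The arm

A 6-joint arm with a two-finger parallel gripper is mounted at the origin on the work surface. World frame = base frame: x ahead of the robot, y to its left, z up, the work surface at z = 0. Lengths are in mm, angles in rad, forces in N, time in s.
With the tool pointing down it reaches from about 325 to 1000 mm from the base axis. Payload 5.1 kg.
Tool frame: the origin (TCP) lies midway between the tips of the shut fingers; the grasp point (between the pads) lies 19 mm behind it (robot.tcp_to_grasp is the z of the grasp point in the tool frame, in mm); z points along the fingers, y is the line along which they close (so a half turn about z gives the same grasp; the last joint's range is limited). The gripper opens to 85 mm and grips with 20 to 120 N. Pads are 22 mm wide; open, the fingers measure 114 mm over their backs; the gripper's body (76 mm by 85 mm) begins 54 mm behind the grasp point. The pads swing forward as they close: fully open they stand 13 mm farther back than shut.
Start: joints at [-1.377, 0.124, 1.65, -0, 1.367, -0.083], TCP at [177.599, -625.255, 231.322] pointing down, gripper open.
Joint ranges: [-2.61, 2.61], [-1.02, 2.33], [0.03, 2.71], [-1.35, 4.49], [0.32, 2.68], [-2.91, 2.91]. Speed limits (rad/s): [2.57, 2.57, 3.14, 3.14, 3.14, 3.14].

### API

Orientations are given as [roll, pitch, yaw] about the fixed x, y, z axes, in that order (R = Rz(yaw) Ry(pitch) Rx(roll)).
In Python, from rig import readout, vision, sign_off, robot gives the robot as it stands.
- The arm moves only by the tool servo_tool, never from a script. Its argument "motion" is a list of rows, each an object of numbers: "dx", "dy", "dz": the shift along the tool's x, y, z in mm; "ax", "ay", "az": the turn, a rotation vector about the tool's x, y, z in degrees; "fingers": the opening in per cent of the stroke, from 0 (shut) to 100 (fully open). A call has 1 to 8 rows; each row is the pose to reach, as a shift and turn from the pose commanded when the call began, along the tool's axes at that moment; what a row does not reach only later rows make up. A row lasts 1/12 s, in which the tool goes at most 41.7 mm and 7.16 degrees, less where a joint would pass 70% of its speed; a pose out of reach is approached as far as the arm can. A call with a gripper value outside its range is refused whole. The fingers move at their own pace and stop on an object; the grip force is fixed at half the most. Time passes only in rows, so rows that repeat a pose let the fingers close. It gives the time, the measured TCP pose, the force, the opening and the grip force at its end, in the units of the state.
- readout.sense(): the state, without advancing time (a new reading comes with each control period).
- vision.get_image(name): name is "scene" or "top"; returns a dict with "color" (480x640x3 uint8, red, green, blue), "intrinsics" (3x3 intrinsics, pixels), "view" (4x4, takes a point from world to camera coordinates). Camera axes: x right, y down, z forward; pixel columns grow to the right and rows downward; lengths in mm; the calibration is good to about 2 mm. A picture is of the moment at which its call begins. There is no depth.
- sign_off(): hands the job in; it is judged then, once.
The state is a dict: "t": time; "q": joint angles; "qvel": joint speeds; "tau": joint torques, N m; "eef_pos": TCP position; "tcp_rot": TCP orientation; "contact_force": force on the tool from outside, world axes, zero at the start; "moment": the same for the moment, N m; "grip_width": finger opening in mm; "gripper_force": force on a finger pad.
Only numpy, scipy, OpenCV 4.12 (cv2) and the standard library are available. Lean on these libraries where they do the work, as an engineer would, in place of code of your own. Each camera call takes 0.05 s, during which the arm holds its last target. There are 200 camera calls.

## Working session

There is one attempt and no reset: what is moved stays moved. The work goes in short steps, Python scripts to look and compute and a tool call to move; the robot and the scene stay as the last step left them, time stands still between calls to the robot, and variables do not carry over. Pictures are saved under pics/ and viewed, at most 10 in all, crops included, and the job is handed in when it is done.

Besides the shell and the picture viewer there is one more tool, called after "Request:" as name([rows], argument=value, ...), one row to a line, values as JSON. servo_tool: Moves the arm, as the interface text tells. Its arguments: {"type":"object","properties":{"motion":{"type":"array","items":{"type":"object","properties":{"dx":{"type":"number"},"dy":{"type":"number"},"dz":{"type":"number"},"ax":{"type":"number"},"ay":{"type":"number"},"az":{"type":"number"},"fingers":{"type":"number"}}}}},"required":["motion"]}

```bash
mkdir -p pics
cat > h.py <<'E'
import numpy as np, cv2
from rig import readout, vision, sign_off, robot
def snap(n,f):
    d=vision.get_image(n); cv2.imwrite(f,d['color'][:,:,::-1]); np.savez(f'{n}.npz',K=d['intrinsics'],V=d['view']); return d
def cal(n):
    z=np.load(f'{n}.npz'); return z['K'],z['V']
def proj(n,P):
    K,V=cal(n); P=np.atleast_2d(P); c=P@V[:3,:3].T+V[:3,3]; u=c@K.T; return u[:,:2]/u[:,2:]
def ray(n,uv,z):
    K,V=cal(n); R=V[:3,:3]; o=-R.T@V[:3,3]; d=R.T@np.linalg.solve(K,[uv[0],uv[1],1]); return o+d*(z-o[2])/d[2]
E
python3 -c "
from h import *
snap('scene','pics/s1.png');snap('top','pics/t1.png');print(readout.sense());print(robot.tcp_to_grasp)
for n in('scene','top'):
  K,V=cal(n);print(K,-V[:3,:3].T@V[:3,3])"
```

```text
{'t': 0.1, 'q': array([-1.37655686e+00,  1.24444968e-01,  1.65153622e+00,  1.48397426e-05,
        1.36751361e+00, -8.26110385e-02]), 'qvel': array([ 2.12269428e-03, -2.42650834e-03, -2.84333094e-03, -4.91240147e-05,
       -1.40428182e-03,  2.93632486e-04]), 'tau': array([ 4.96790926e-05, -4.24929106e+01, -3.66653395e+01, -8.40157963e-05,
        3.94907431e-03, -5.96243439e-06]), 'eef_pos': array([ 177.52452537, -624.71196352,  230.1733811 ]), 'tcp_rot': array([-3.13969819e+00, -1.71438599e-04,  2.76847334e-01]), 'contact_force': array([-1.57279205, -0.8261754 ,  0.40607886]), 'moment': array([-0.00532443, -0.0238783 ,  0.03830493]), 'gripper_force': 0.0, 'grip_width': 85.39488469942742}
-18.700000000000003
[[567.19673707   0.         320.19079286]
 [  0.         567.19673707 234.20528456]
 [  0.           0.           1.        ]] [1030.47321219  602.31632856  698.22345594]
[[620.80845348   0.         305.80273734]
 [  0.         620.80845348 250.2990631 ]
 [  0.           0.           1.        ]] [ 364.16491469   80.74107626 1159.83553688]
```

View pics/s1.png

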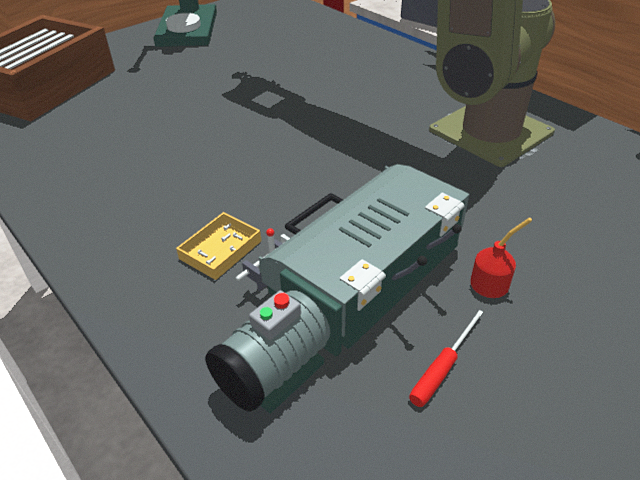

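View pics/t1.png

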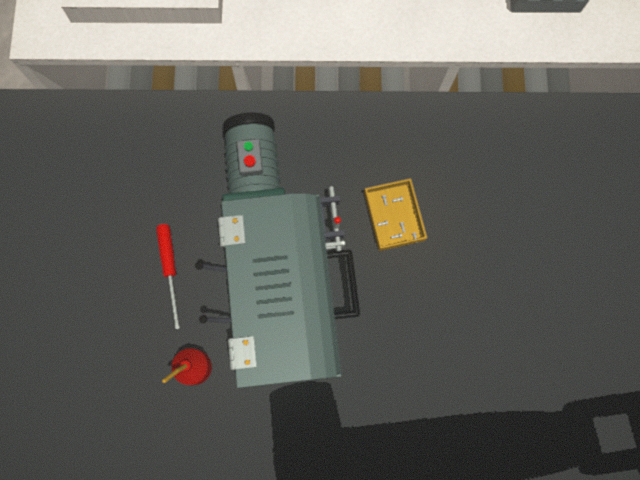

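```bash
python3 -c "
from h import *
a=cv2.imread('pics/t1.png')[170:400,200:440];cv2.imwrite('pics/t1c.png',cv2.resize(a,None,fx=2.6,fy=2.6,interpolation=cv2.INTER_CUBIC))
b=cv2.imread('pics/s1.png')[160:300,220:360];cv2.imwrite('pics/s1c.png',cv2.resize(b,None,fx=4,fy=4,interpolation=cv2.INTER_CUBIC))
for l,uv,z in [('knob',(338,220),98),('bar1',(351,252),71),('bar2',(357,315),71),('h1',(220,230),119),('h2',(230,354),119),('fr',(340,376),60),('tray',(396,214),13),('can',(192,366),60)]: print(l,ray('top',uv,z).round(0))
"
```

```text
knob [653.  29.  98.]
bar1 [601.   4.  71.]
bar2 [488.  -6.  71.]
h1 [628. 234. 119.]
h2 [416. 209. 119.]
fr [383.  24.  60.]
tray [689. -87.  13.]
can [398. 282.  60.]
```

View pics/t1c.png

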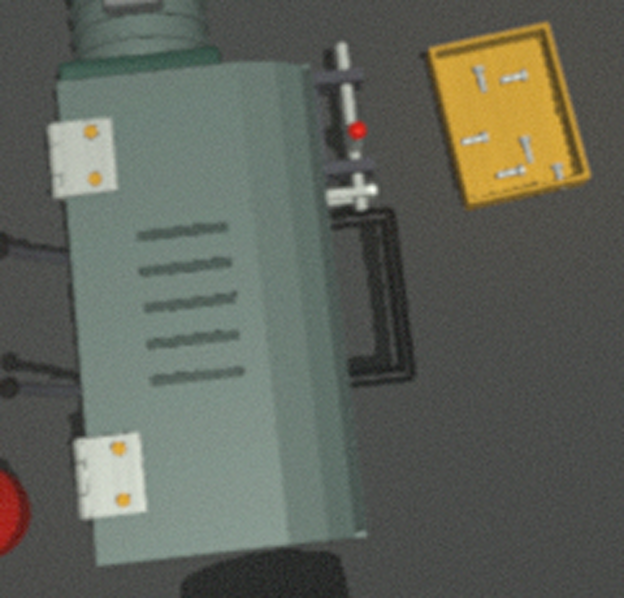

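View pics/s1c.png

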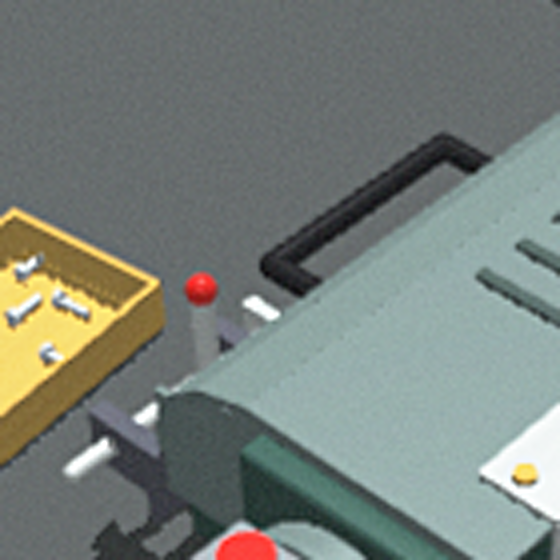

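```bash
cat > fit.py <<'E'
from h import *
from scipy.optimize import least_squares
def S2W(p,P):
    c,s=np.cos(p[2]),np.sin(p[2]); P=np.atleast_2d(P); return np.c_[p[0]+c*P[:,0]-s*P[:,1],p[1]+s*P[:,0]+c*P[:,1],P[:,2]]
def res(p):
    yh,yk=p[3:]
    L=[('top',(337.3,220),(-112,yk,97.5),1),('scene',(270.2,232),(-112,yk,97.5),1),
    ('top',(349.2,251.5),(-128,yh-55,65),1),('top',(356.2,315.4),(-128,yh+55,65),1),
    ('scene',(331.7,195.5),(-128,yh+55,65),.7),('scene',(288,226),(-128,yh-55,65),.7),
    ('top',(237.3,387.3),(90,160,117),.5),('top',(221.9,202.7),(90,-160,117),.5)]
    return np.concatenate([w*(proj(n,S2W(p,P))[0]-uv) for n,uv,P,w in L])
r=least_squares(res,[510,110,-1.6,0,-100]);p=r.x
if __name__=='__main__':
    print(p.round(3),r.fun.round(1))
    for l,P in [('knob',(-112,p[4],92)),('handle',(-128,p[3],65)),('hinge',(90,p[3],115)),('bal',(90+224*np.sin(0),p[3],115))]: print(l,S2W(p,P).round(1))
E
python3 fit.py
```

```text
[ 530.481  128.855   -4.593    0.823 -109.252] [-0.4  0.5 -1.  -0.8 -0.7  2.   0.1 -1.3 -1.3 -0.1 -0.5 -0.5 -1.1  0.5
 -1.3 -0.3]
knob [[652.3  30.6  92. ]]
handle [[544.9   1.7  65. ]]
hinge [[519.  218.1 115. ]]
bal [[519.  218.1 115. ]]
```

```bash
cat > go.py <<'E'
# usage: go.py kind a b c -> delta to the target TCP pose from measured pose, in tool axes
from fit import *
from scipy.spatial.transform import Rotation as Ro
def tooldir(zs,ys):  # tool z and y axes given in the saw frame -> world rotation
    M=Ro.from_euler('z',p[2]).as_matrix(); z=M@zs; y=M@ys; z/=np.linalg.norm(z); return np.c_[np.cross(y,z),y,z]
def delta(P,R,off=-18.7,show=True):  # P: grasp point wanted (world)
    s=readout.sense(); R0=Ro.from_euler('xyz',s['tcp_rot']).as_matrix()
    t=np.asarray(P)-R[:,2]*off
    d=R0.T@(t-s['eef_pos']); w=np.degrees(Ro.from_matrix(R0.T@R).as_rotvec())
    if show: print('t',s['t'],'tcp',s['eef_pos'].round(1),'d',d.round(1),'w',w.round(1),'F',s['contact_force'].round(1),'g',round(s['grip_width'],1),round(s['gripper_force'],1),'q',s['q'].round(2))
    return d,w
RB=tooldir(np.array([0,0,-1.]),np.array([0,-1.,0]))
def RH(a,sg=1):
    a=np.radians(a); return tooldir(np.array([np.sin(a),0,-np.cos(a)]),sg*np.array([-np.cos(a),0,-np.sin(a)]))
def bar(th,y=None):
    c,s=np.cos(th),np.sin(th); return S2W(p,(90-218*c-50*s,p[3] if y is None else y,115+218*s-50*c))[0]
E
python3 - <<'E'
from go import *
print(Ro.from_matrix(RB).as_euler('xyz'),Ro.from_matrix(RH(0)).as_euler('xyz'))
k=S2W(p,(-112,p[4],0))[0]; delta(k+[0,0,180],RB)
E
```

```text
[3.14159265 0.         1.69001632] [3.14159265 0.         0.11921999]
t 0.1 tcp [ 177.5 -624.7  230.2] d [ 635.8 -500.5   69.9] w [ -0.1  -0.1 -81. ] F [-1.6 -0.8  0.4] g 85.4 0.0 q [-1.38  0.12  1.65  0.    1.37 -0.08]
```

Request:
servo_tool([
  {"dx":317,"dy":-250,"dz":0,"az":-40,"fingers":45},
  {"dx":317,"dy":-250,"dz":0,"az":-40,"fingers":45},
  {"dx":317,"dy":-250,"dz":0,"az":-40,"fingers":45},
  {"dx":317,"dy":-250,"dz":0,"az":-40,"fingers":45},
  {"dx":317,"dy":-250,"dz":0,"az":-40,"fingers":45},
  {"dx":317,"dy":-250,"dz":0,"az":-40,"fingers":45},
  {"dx":317,"dy":-250,"dz":0,"az":-40,"fingers":45},
  {"dx":317,"dy":-250,"dz":0,"az":-40,"fingers":45},
])

```text
invalid input
```

Run:
```python
from go import *
k=S2W(p,(-112,p[4],0))[0]; delta(k+[0,0,170],RB)
```

```text
t 0.1 tcp [ 177.5 -624.7  230.2] d [ 635.8 -500.5   79.9] w [ -0.1  -0.1 -81. ] F [-1.6 -0.8  0.4] g 85.4 0.0 q [-1.38  0.12  1.65  0.    1.37 -0.08]
```

Request:
servo_tool([
  {"dx":30,"dy":-24,"dz":0,"ax":0,"ay":0,"az":-5,"fingers":45},
  {"dx":60,"dy":-48,"dz":0,"ax":0,"ay":0,"az":-10,"fingers":45},
])

```text
t: 0.27
eef_pos: [221.6, -562.5, 230.1]
tcp_rot: [-3.14, -0.0, 0.452]
contact_force: [1.2, -1.0, 0.3]
grip_width: 63.9
gripper_force: 0.0
```

Request:
servo_tool([
  {"dx":250,"dy":-130,"dz":0,"ax":0,"ay":0,"az":-40,"fingers":45},
  {"dx":250,"dy":-130,"dz":0,"ax":0,"ay":0,"az":-40,"fingers":45},
  {"dx":250,"dy":-130,"dz":0,"ax":0,"ay":0,"az":-40,"fingers":45},
  {"dx":250,"dy":-130,"dz":0,"ax":0,"ay":0,"az":-40,"fingers":45},
  {"dx":250,"dy":-130,"dz":0,"ax":0,"ay":0,"az":-40,"fingers":45},
  {"dx":250,"dy":-130,"dz":0,"ax":0,"ay":0,"az":-40,"fingers":45},
  {"dx":250,"dy":-130,"dz":0,"ax":0,"ay":0,"az":-40,"fingers":45},
  {"dx":250,"dy":-130,"dz":0,"ax":0,"ay":0,"az":-40,"fingers":45},
])

```text
t: 0.93
eef_pos: [392.8, -332.3, 230.9]
tcp_rot: [-3.141, -0.002, 1.155]
contact_force: [0.2, -0.5, -0.7]
grip_width: 38.5
gripper_force: 0.0
```

Run:
```python
from go import *
k=S2W(p,(-112,p[4],0))[0]; delta(k+[0,0,170],RB)
```

```text
t 0.9333 tcp [ 392.8 -332.3  230.9] d [436.7  90.9  80.6] w [  0.   -0.1 -30.6] F [ 0.2 -0.5 -0.7] g 38.5 0.0 q [-0.81 -0.18  1.95  0.    1.37 -0.39]
```

Request:
servo_tool([
  {"dx":437,"dy":91,"dz":40,"ax":0,"ay":0,"az":-30.6,"fingers":45},
  {"dx":437,"dy":91,"dz":40,"ax":0,"ay":0,"az":-30.6,"fingers":45},
  {"dx":437,"dy":91,"dz":40,"ax":0,"ay":0,"az":-30.6,"fingers":45},
  {"dx":437,"dy":91,"dz":40,"ax":0,"ay":0,"az":-30.6,"fingers":45},
  {"dx":437,"dy":91,"dz":40,"ax":0,"ay":0,"az":-30.6,"fingers":45},
  {"dx":437,"dy":91,"dz":40,"ax":0,"ay":0,"az":-30.6,"fingers":45},
  {"dx":437,"dy":91,"dz":40,"ax":0,"ay":0,"az":-30.6,"fingers":45},
  {"dx":437,"dy":91,"dz":40,"ax":0,"ay":0,"az":-30.6,"fingers":45},
])

```text
t: 1.6
eef_pos: [585.8, -66.2, 201.0]
tcp_rot: [-3.141, 0.0, 1.683]
contact_force: [0.1, -0.9, 0.3]
grip_width: 38.3
gripper_force: 0.0
```

Run:
```python
from go import *
k=S2W(p,(-112,p[4],0))[0]; delta(k+[0,0,150],RB)
```

```text
t 1.6 tcp [585.8 -66.2 201. ] d [88.8 77.  69.6] w [-0.   0.  -0.4] F [ 0.1 -0.9  0.3] g 38.3 0.0 q [-0.2   0.01  1.82 -0.    1.31 -0.32]
```

Request:
servo_tool([
  {"dx":89,"dy":77,"dz":70,"ax":0,"ay":0,"az":0,"fingers":45},
  {"dx":89,"dy":77,"dz":70,"ax":0,"ay":0,"az":0,"fingers":45},
  {"dx":89,"dy":77,"dz":70,"ax":0,"ay":0,"az":0,"fingers":45},
  {"dx":89,"dy":77,"dz":70,"ax":0,"ay":0,"az":0,"fingers":45},
  {"dx":89,"dy":77,"dz":70,"ax":0,"ay":0,"az":0,"fingers":45},
])

```text
t: 2.02
eef_pos: [650.6, 31.2, 127.7]
tcp_rot: [-3.136, -0.001, 1.687]
contact_force: [-0.0, 0.2, 0.6]
grip_width: 38.6
gripper_force: 0.0
```

Run:
```python
from go import *
k=S2W(p,(-112,p[4],0))[0]; delta(k+[0,0,92],RB)
snap('scene','pics/s2.png');b=cv2.imread('pics/s2.png')[100:320,180:400];cv2.imwrite('pics/s2c.png',cv2.resize(b,None,fx=2.7,fy=2.7,interpolation=cv2.INTER_CUBIC))
```

```text
t 2.0167 tcp [650.6  31.2 127.7] d [-0.8  2.  54.4] w [-0.3 -0.1 -0.2] F [-0.   0.2  0.6] g 38.6 0.0 q [-0.03  0.21  1.73  0.    1.2  -0.15]
```

View pics/s2c.png

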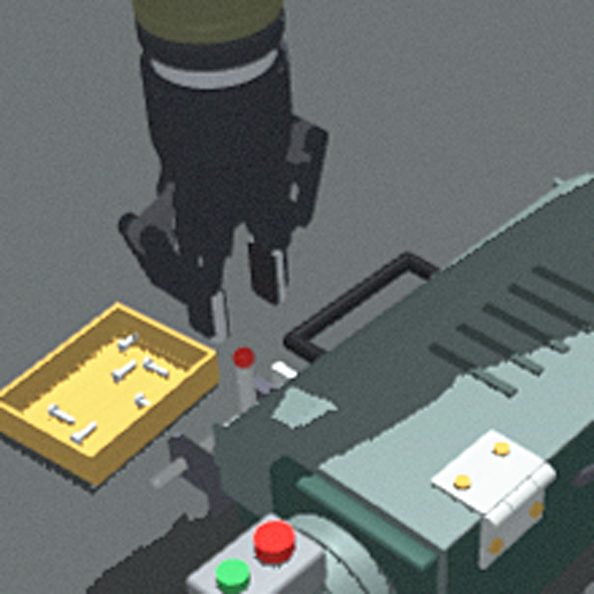

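The fingers straddle the ball (crop px 244,357), with the pads at about (220,335) and (278,300), so they are aligned. Next I descend and close.

Request:
servo_tool([
  {"dx":-1,"dy":2,"dz":25,"ax":0,"ay":0,"az":0,"fingers":45},
  {"dx":-1,"dy":2,"dz":54,"ax":0,"ay":0,"az":0,"fingers":45},
  {"dx":-1,"dy":2,"dz":54,"ax":0,"ay":0,"az":0,"fingers":45},
  {"dx":-1,"dy":2,"dz":54,"ax":0,"ay":0,"az":0,"fingers":0},
  {"dx":-1,"dy":2,"dz":54,"ax":0,"ay":0,"az":0,"fingers":0},
  {"dx":-1,"dy":2,"dz":54,"ax":0,"ay":0,"az":0,"fingers":0},
  {"dx":-1,"dy":2,"dz":54,"ax":0,"ay":0,"az":0,"fingers":0},
  {"dx":-1,"dy":2,"dz":54,"ax":0,"ay":0,"az":0,"fingers":0},
])

```text
t: 2.73
eef_pos: [655.0, 27.6, 80.1]
tcp_rot: [3.138, 0.002, 1.683]
contact_force: [-1.6, -3.9, 2.7]
grip_width: 8.7
gripper_force: 58.7
```

Run:
```python
from go import *
k=S2W(p,(-112,p[4]-36,0))[0]; delta(k+[0,0,92],RB)
```

```text
t 2.7333 tcp [655.   27.6  80.1] d [ 3.6 33.6  6.9] w [ 0.2  0.1 -0.4] F [-1.6 -3.9  2.7] g 8.7 58.7 q [-0.04  0.27  1.75 -0.    1.12 -0.15]
```

Request:
servo_tool([
  {"dx":0,"dy":9,"dz":0,"ax":0,"ay":0,"az":0,"fingers":0},
  {"dx":0,"dy":18,"dz":0,"ax":0,"ay":0,"az":0,"fingers":0},
  {"dx":0,"dy":27,"dz":0,"ax":0,"ay":0,"az":0,"fingers":0},
  {"dx":0,"dy":34,"dz":0,"ax":0,"ay":0,"az":0,"fingers":0},
  {"dx":0,"dy":36,"dz":0,"ax":0,"ay":0,"az":0,"fingers":0},
  {"dx":0,"dy":36,"dz":0,"ax":0,"ay":0,"az":0,"fingers":0},
  {"dx":0,"dy":36,"dz":0,"ax":0,"ay":0,"az":0,"fingers":0},
])

```text
t: 3.32
eef_pos: [684.5, 31.2, 79.8]
tcp_rot: [-3.125, 0.001, 1.685]
contact_force: [-28.4, -8.4, 24.0]
grip_width: 9.0
gripper_force: 62.1
```

Run:
```python
from go import *
k=S2W(p,(-112,p[4]-36,0))[0]; delta(k+[0,0,92],RB)
```

```text
t 3.3167 tcp [684.5  31.2  79.8] d [3.3 4.1 6.4] w [-0.9  0.1 -0.3] F [-28.4  -8.4  24. ] g 9.0 62.1 q [-0.03  0.33  1.67 -0.    1.15 -0.14]
```

Request:
servo_tool([
  {"dx":0,"dy":-3,"dz":-3,"ax":0,"ay":0,"az":0,"fingers":0},
  {"dx":0,"dy":-3,"dz":-3,"ax":0,"ay":0,"az":0,"fingers":40},
  {"dx":0,"dy":-3,"dz":-3,"ax":0,"ay":0,"az":0,"fingers":40},
  {"dx":0,"dy":-3,"dz":-3,"ax":0,"ay":0,"az":0,"fingers":40},
  {"dx":0,"dy":-3,"dz":-40,"ax":0,"ay":0,"az":0,"fingers":40},
  {"dx":0,"dy":-3,"dz":-80,"ax":0,"ay":0,"az":0,"fingers":40},
  {"dx":-100,"dy":-3,"dz":-120,"ax":0,"ay":0,"az":0,"fingers":40},
  {"dx":-100,"dy":-3,"dz":-120,"ax":0,"ay":0,"az":0,"fingers":40},
])

```text
t: 3.98
eef_pos: [697.4, -43.1, 192.7]
tcp_rot: [3.135, 0.001, 1.688]
contact_force: [0.5, 0.3, -0.6]
grip_width: 34.1
gripper_force: 0.0
```

Run:
```python
from go import *
snap('top','pics/t2.png');a=cv2.imread('pics/t2.png')[160:340,260:440];cv2.imwrite('pics/t2c.png',cv2.resize(a,None,fx=3.2,fy=3.2,interpolation=cv2.INTER_CUBIC))
R=RH(30); g=bar(0)
for P in (g-R[:,2]*120,): delta(P,R)
print(proj('top',S2W(p,[(-112,p[4]-35,97.5)])))
```

```text
t 4.0333 tcp [699.1 -51.7 195.7] d [  19.7 -147.4   41.4] w [24.3 23.3 87.4] F [ 0.5 -3.9  1.5] g 34.1 0.0 q [-0.15  0.25  1.57 -0.    1.31 -0.26]
[[334.48837937 201.59633862]]
```

View pics/t2c.png

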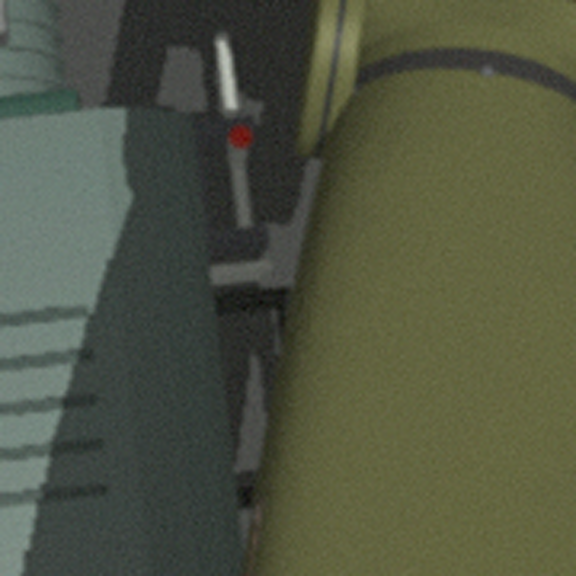

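The ball is at crop px (240,136), full-frame (335,202.5). That matches a bolt drawn about 33–35 mm. Next I go to the handle pre-grasp.

Request:
servo_tool([
  {"dx":0,"dy":-40,"dz":0,"ax":1.9,"ay":1.8,"az":6.7,"fingers":35},
  {"dx":5,"dy":-80,"dz":0,"ax":3.8,"ay":3.6,"az":13.4,"fingers":35},
  {"dx":10,"dy":-120,"dz":0,"ax":5.6,"ay":5.4,"az":20.2,"fingers":35},
  {"dx":20,"dy":-147,"dz":0,"ax":7.5,"ay":7.2,"az":26.9,"fingers":35},
  {"dx":20,"dy":-147,"dz":10,"ax":9.3,"ay":9,"az":33.6,"fingers":35},
  {"dx":20,"dy":-147,"dz":20,"ax":11.2,"ay":10.8,"az":40.3,"fingers":35},
  {"dx":20,"dy":-147,"dz":30,"ax":13.1,"ay":12.5,"az":47,"fingers":35},
  {"dx":20,"dy":-147,"dz":30,"ax":15,"ay":14.3,"az":53.8,"fingers":35},
])

```text
t: 4.7
eef_pos: [546.5, -40.6, 156.7]
tcp_rot: [-2.804, -0.096, 0.718]
contact_force: [-0.2, 0.6, -1.0]
grip_width: 29.8
gripper_force: 0.0
```

Run:
```python
from go import *
R=RH(30); g=bar(0)
delta(g-R[:,2]*90,R)
```

```text
t 4.7 tcp [546.5 -40.6 156.7] d [ 3.6  6.9 29.8] w [ 8.7  9.5 33.4] F [-0.2  0.6 -1. ] g 29.8 0.0 q [-0.3   0.09  1.84  0.25  1.45  0.47]
```

Request:
servo_tool([
  {"dx":1,"dy":3,"dz":4,"ax":1.7,"ay":1.8,"az":6.6,"fingers":35},
  {"dx":2,"dy":5,"dz":8,"ax":3.5,"ay":3.8,"az":13.2,"fingers":35},
  {"dx":3,"dy":7,"dz":12,"ax":5.2,"ay":5.7,"az":20,"fingers":35},
  {"dx":4,"dy":7,"dz":20,"ax":7,"ay":7.6,"az":26.6,"fingers":35},
  {"dx":4,"dy":7,"dz":25,"ax":8.7,"ay":9.5,"az":33.4,"fingers":35},
  {"dx":4,"dy":7,"dz":30,"ax":8.7,"ay":9.5,"az":33.4,"fingers":35},
  {"dx":4,"dy":7,"dz":30,"ax":8.7,"ay":9.5,"az":33.4,"fingers":35},
])

```text
t: 5.28
eef_pos: [549.4, -34.0, 127.1]
tcp_rot: [-2.62, -0.003, 0.127]
contact_force: [-0.3, -0.8, -0.2]
grip_width: 29.7
gripper_force: 0.0
```

Run:
```python
from go import *
R=RH(30); g=bar(0)
delta(g,R)
snap('scene','pics/s3.png');b=cv2.imread('pics/s3.png')[90:300,200:440];cv2.imwrite('pics/s3c.png',cv2.resize(b,None,fx=2.8,fy=2.8,interpolation=cv2.INTER_CUBIC))
```

```text
t 5.2833 tcp [549.4 -34.  127.1] d [-0.2 -0.3 90.4] w [0.1 0.1 0.5] F [-0.3 -0.8 -0.2] g 29.7 0.0 q [-0.38  0.12  1.9   0.46  1.41  0.92]
```

View pics/s3c.png

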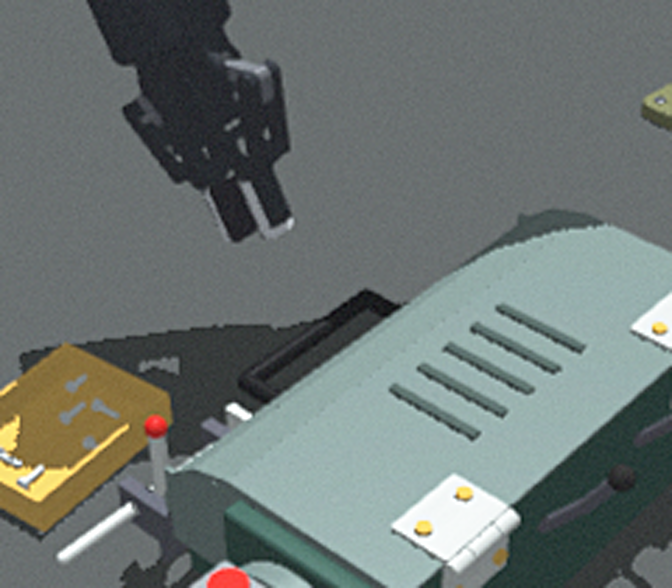

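Bolt is drawn and the fingers (crop px 250,225) point at the middle of the bar (305,345). I advance and watch the force.

Request:
servo_tool([
  {"dx":0,"dy":0,"dz":30,"ax":0,"ay":0,"az":0,"fingers":35},
  {"dx":0,"dy":0,"dz":55,"ax":0,"ay":0,"az":0,"fingers":35},
  {"dx":0,"dy":0,"dz":70,"ax":0,"ay":0,"az":0,"fingers":35},
  {"dx":0,"dy":0,"dz":80,"ax":0,"ay":0,"az":0,"fingers":35},
  {"dx":0,"dy":0,"dz":88,"ax":0,"ay":0,"az":0,"fingers":35},
  {"dx":0,"dy":0,"dz":90,"ax":0,"ay":0,"az":0,"fingers":35},
  {"dx":0,"dy":0,"dz":90,"ax":0,"ay":0,"az":0,"fingers":35},
])

```text
t: 5.92
eef_pos: [545.2, 10.4, 50.7]
tcp_rot: [-2.621, -0.005, 0.126]
contact_force: [0.4, 0.3, -0.1]
grip_width: 29.8
gripper_force: 0.0
```

Request:
servo_tool([
  {"dx":0,"dy":0,"dz":0,"ax":0,"ay":0,"az":0,"fingers":0},
  {"dx":0,"dy":0,"dz":0,"ax":0,"ay":0,"az":0,"fingers":0},
  {"dx":0,"dy":0,"dz":0,"ax":0,"ay":0,"az":0,"fingers":0},
  {"dx":0,"dy":0,"dz":0,"ax":0,"ay":0,"az":0,"fingers":0},
  {"dx":0,"dy":0,"dz":0,"ax":0,"ay":0,"az":0,"fingers":0},
])

```text
t: 6.33
eef_pos: [545.8, 9.7, 51.6]
tcp_rot: [-2.621, -0.006, 0.124]
contact_force: [-0.0, -2.3, 5.6]
grip_width: 9.9
gripper_force: 58.7
```

Run:
```python
from go import *
delta(bar(0),RH(30))
# plan: tool-frame rows from measured pose; hood 0 -> 1.755, tool tilt 30 -> 0
s=readout.sense(); R0=Ro.from_euler('xyz',s['tcp_rot']).as_matrix(); g0=s['eef_pos']-18.7*R0[:,2]
print('grasp err',(g0-bar(0)).round(1), 'height',g0[2])
```

```text
t 6.3333 tcp [545.8   9.7  51.6] d [-1.9  0.1  3.2] w [ 0.2 -0.2  0.4] F [-0.  -2.3  5.6] g 9.9 58.7 q [-0.31  0.19  1.97  0.5   1.25  0.91]
grasp err [ 2.  -1.2  2.8] height 67.84559198934947
```

```bash
cat > arc.py <<'E'
import sys
from go import *
def th_est(g):  # hood angle from grasp point
    M=Ro.from_euler('z',-p[2]).as_matrix(); v=M@(g-[p[0],p[1],0]); x,z=v[0]-90,v[2]-115
    return (np.arctan2(z,-x)+np.arctan2(50,218))%(2*np.pi), np.hypot(x,z), v[1]
s=readout.sense(); R0=Ro.from_euler('xyz',s['tcp_rot']).as_matrix(); g0=s['eef_pos']-18.7*R0[:,2]
e=th_est(g0+3*R0[:,2]); print('theta %.3f r %.1f y %.1f'%e,'F',s['contact_force'].round(1),'g',s['grip_width'].round(1),s['gripper_force'].round(1),'q',s['q'].round(2),'t',s['t'])
a,b=map(float,sys.argv[1:3]); n=int(sys.argv[3]) if len(sys.argv)>3 else 8
for th in np.linspace(a,b,n+1)[1:]:
    R=RH(30*(1-min(th/1.755,1))); d,w=delta(bar(th,p[3]-2)-3*R[:,2],R,show=False)
    print('{"dx": %.0f, "dy": %.1f, "dz": %.1f, "ax": %.1f, "ay": %.1f, "az": %.1f, "fingers": 0},'%(*d,*w),'%.2f'%th)
E
python3 arc.py 0 0.28
```

```text
Traceback (most recent call last):
  File "arc.py", line 7, in <module>
    e=th_est(g0+3*R0[:,2]); print('theta %.3f r %.1f y %.1f'%e,'F',s['contact_force'].round(1),'g',s['grip_width'].round(1),s['gripper_force'].round(1),'q',s['q'].round(2),'t',s['t'])
                                                                                                   ^^^^^^^^^^^^^^^^^^^^^
AttributeError: 'float' object has no attribute 'round'
```

```bash
sed -i "s/s\['grip_width'\].round(1),s\['gripper_force'\].round(1)/round(s['grip_width'],1)/" arc.py; python3 arc.py 0 0.28
```

```text
theta 0.001 r 223.5 y -1.0 F [-0.  -2.3  5.6] g 9.9 q [-0.31  0.19  1.97  0.5   1.25  0.91] t 6.3333
{"dx": 0, "dy": -2.1, "dz": -7.3, "ax": -0.4, "ay": -0.2, "az": 0.4, "fingers": 0}, 0.04
{"dx": 0, "dy": -4.6, "dz": -14.6, "ax": -1.0, "ay": -0.2, "az": 0.4, "fingers": 0}, 0.07
{"dx": 0, "dy": -7.4, "dz": -21.9, "ax": -1.6, "ay": -0.2, "az": 0.4, "fingers": 0}, 0.11
{"dx": 0, "dy": -10.4, "dz": -29.1, "ax": -2.2, "ay": -0.2, "az": 0.4, "fingers": 0}, 0.14
{"dx": 0, "dy": -13.6, "dz": -36.1, "ax": -2.8, "ay": -0.2, "az": 0.4, "fingers": 0}, 0.18
{"dx": 0, "dy": -17.1, "dz": -43.0, "ax": -3.4, "ay": -0.2, "az": 0.4, "fingers": 0}, 0.21
{"dx": 0, "dy": -20.9, "dz": -49.8, "ax": -4.0, "ay": -0.2, "az": 0.4, "fingers": 0}, 0.25
{"dx": 0, "dy": -24.9, "dz": -56.5, "ax": -4.6, "ay": -0.2, "az": 0.4, "fingers": 0}, 0.28
```

Request:
servo_tool([
  {"dx":0,"dy":-2,"dz":-7.3,"ax":-0.4,"ay":0,"az":0,"fingers":0},
  {"dx":0,"dy":-4.6,"dz":-14.6,"ax":-1,"ay":0,"az":0,"fingers":0},
  {"dx":0,"dy":-7.4,"dz":-22,"ax":-1.6,"ay":0,"az":0,"fingers":0},
  {"dx":0,"dy":-10.4,"dz":-29,"ax":-2.2,"ay":0,"az":0,"fingers":0},
  {"dx":0,"dy":-13.6,"dz":-36,"ax":-2.8,"ay":0,"az":0,"fingers":0},
  {"dx":0,"dy":-17,"dz":-43,"ax":-3.4,"ay":0,"az":0,"fingers":0},
  {"dx":0,"dy":-21,"dz":-50,"ax":-4,"ay":0,"az":0,"fingers":0},
  {"dx":0,"dy":-25,"dz":-56.5,"ax":-4.6,"ay":0,"az":0,"fingers":0},
])

```text
t: 7.0
eef_pos: [546.6, 2.8, 111.5]
tcp_rot: [-2.705, -0.007, 0.123]
contact_force: [5.6, -2.0, -4.0]
grip_width: 9.7
gripper_force: 58.4
```

```bash
python3 arc.py 0.28 0.56
```

```text
theta 0.274 r 224.0 y -0.9 F [ 5.6 -2.  -4. ] g 9.7 q [-0.29  0.09  1.95  0.41  1.31  1.  ] t 7.0
{"dx": 0, "dy": -4.7, "dz": -8.0, "ax": -0.4, "ay": -0.3, "az": 0.4, "fingers": 0}, 0.32
{"dx": 0, "dy": -8.6, "dz": -14.7, "ax": -1.0, "ay": -0.3, "az": 0.4, "fingers": 0}, 0.35
{"dx": 0, "dy": -12.7, "dz": -21.2, "ax": -1.6, "ay": -0.3, "az": 0.4, "fingers": 0}, 0.39
{"dx": 0, "dy": -17.0, "dz": -27.6, "ax": -2.2, "ay": -0.3, "az": 0.4, "fingers": 0}, 0.42
{"dx": 1, "dy": -21.6, "dz": -33.9, "ax": -2.8, "ay": -0.3, "az": 0.4, "fingers": 0}, 0.46
{"dx": 1, "dy": -26.4, "dz": -39.9, "ax": -3.4, "ay": -0.3, "az": 0.4, "fingers": 0}, 0.49
{"dx": 1, "dy": -31.3, "dz": -45.8, "ax": -4.0, "ay": -0.3, "az": 0.4, "fingers": 0}, 0.53
{"dx": 1, "dy": -36.5, "dz": -51.6, "ax": -4.6, "ay": -0.3, "az": 0.4, "fingers": 0}, 0.56
```

Request:
servo_tool([
  {"dx":0,"dy":-4.4,"dz":-7.5,"ax":-0.4,"ay":0,"az":0,"fingers":0},
  {"dx":0,"dy":-8.4,"dz":-14.4,"ax":-1,"ay":0,"az":0,"fingers":0},
  {"dx":0,"dy":-12.6,"dz":-21,"ax":-1.6,"ay":0,"az":0,"fingers":0},
  {"dx":0,"dy":-17,"dz":-27.6,"ax":-2.2,"ay":0,"az":0,"fingers":0},
  {"dx":0,"dy":-21.6,"dz":-34,"ax":-2.8,"ay":0,"az":0,"fingers":0},
  {"dx":0,"dy":-26.4,"dz":-40,"ax":-3.4,"ay":0,"az":0,"fingers":0},
  {"dx":0,"dy":-31.3,"dz":-46,"ax":-4,"ay":0,"az":0,"fingers":0},
  {"dx":0,"dy":-36.5,"dz":-51.6,"ax":-4.6,"ay":0,"az":0,"fingers":0},
])

```text
t: 7.67
eef_pos: [545.4, 12.9, 174.0]
tcp_rot: [-2.787, -0.008, 0.123]
contact_force: [7.0, -3.6, -3.4]
grip_width: 9.9
gripper_force: 58.4
```

```bash
python3 arc.py 0.56 0.88
```

```text
theta 0.559 r 224.8 y -0.9 F [ 7.  -3.6 -3.4] g 9.9 q [-0.24 -0.01  1.92  0.34  1.37  1.11] t 7.6667
{"dx": 0, "dy": -6.6, "dz": -6.2, "ax": -0.6, "ay": -0.4, "az": 0.4, "fingers": 0}, 0.60
{"dx": 0, "dy": -12.5, "dz": -12.7, "ax": -1.2, "ay": -0.4, "az": 0.4, "fingers": 0}, 0.64
{"dx": 0, "dy": -18.7, "dz": -19.0, "ax": -1.9, "ay": -0.4, "az": 0.4, "fingers": 0}, 0.68
{"dx": 1, "dy": -25.1, "dz": -25.1, "ax": -2.6, "ay": -0.4, "az": 0.4, "fingers": 0}, 0.72
{"dx": 1, "dy": -31.7, "dz": -30.9, "ax": -3.3, "ay": -0.4, "az": 0.4, "fingers": 0}, 0.76
{"dx": 1, "dy": -38.6, "dz": -36.4, "ax": -4.0, "ay": -0.4, "az": 0.4, "fingers": 0}, 0.80
{"dx": 1, "dy": -45.7, "dz": -41.6, "ax": -4.7, "ay": -0.4, "az": 0.3, "fingers": 0}, 0.84
{"dx": 1, "dy": -53.0, "dz": -46.5, "ax": -5.3, "ay": -0.4, "az": 0.3, "fingers": 0}, 0.88
```

Request:
servo_tool([
  {"dx":1,"dy":-6.2,"dz":-6.5,"ax":-0.6,"ay":0,"az":0,"fingers":0},
  {"dx":1,"dy":-12.3,"dz":-12.8,"ax":-1.2,"ay":0,"az":0,"fingers":0},
  {"dx":1,"dy":-18.6,"dz":-19,"ax":-1.9,"ay":0,"az":0,"fingers":0},
  {"dx":1,"dy":-25,"dz":-25,"ax":-2.6,"ay":0,"az":0,"fingers":0},
  {"dx":1,"dy":-31.7,"dz":-31,"ax":-3.3,"ay":0,"az":0,"fingers":0},
  {"dx":1,"dy":-38.6,"dz":-36.4,"ax":-4,"ay":0,"az":0,"fingers":0},
  {"dx":1,"dy":-45.7,"dz":-41.6,"ax":-4.7,"ay":0,"az":0,"fingers":0},
  {"dx":1,"dy":-53,"dz":-46.5,"ax":-5.3,"ay":0,"az":0,"fingers":0},
])

```text
t: 8.33
eef_pos: [541.7, 44.2, 237.3]
tcp_rot: [-2.884, -0.008, 0.123]
contact_force: [4.4, -13.9, 4.5]
grip_width: 9.5
gripper_force: 58.8
```

```bash
python3 arc.py 0.88 1.20
```

```text
theta 0.879 r 226.0 y -1.0 F [  4.4 -13.9   4.5] g 9.5 q [-0.14 -0.1   1.88  0.25  1.43  1.26] t 8.3333
{"dx": 0, "dy": -8.6, "dz": -3.5, "ax": -0.5, "ay": -0.4, "az": 0.3, "fingers": 0}, 0.92
{"dx": 0, "dy": -15.8, "dz": -8.6, "ax": -1.2, "ay": -0.4, "az": 0.3, "fingers": 0}, 0.96
{"dx": 0, "dy": -23.2, "dz": -13.3, "ax": -1.9, "ay": -0.4, "az": 0.3, "fingers": 0}, 1.00
{"dx": 0, "dy": -30.8, "dz": -17.7, "ax": -2.6, "ay": -0.4, "az": 0.3, "fingers": 0}, 1.04
{"dx": 0, "dy": -38.5, "dz": -21.9, "ax": -3.2, "ay": -0.4, "az": 0.3, "fingers": 0}, 1.08
{"dx": 0, "dy": -46.5, "dz": -25.7, "ax": -3.9, "ay": -0.4, "az": 0.3, "fingers": 0}, 1.12
{"dx": 1, "dy": -54.5, "dz": -29.2, "ax": -4.6, "ay": -0.4, "az": 0.3, "fingers": 0}, 1.16
{"dx": 1, "dy": -62.7, "dz": -32.3, "ax": -5.3, "ay": -0.4, "az": 0.3, "fingers": 0}, 1.20
```

```bash
sed -i 's/d,w=delta(bar(th,p\[3\]-2)-3\*R\[:,2\]/H=S2W(p,(90,p[3]-2,115))[0]; d,w=delta(H+(bar(th,p[3]-2)-H)*(1+rr\/224)-3*R[:,2]/; s/^a,b=/rr=float(sys.argv[4]) if len(sys.argv)>4 else 0\na,b=/' arc.py; python3 arc.py 0.88 1.20 8 3.5
```

```text
theta 0.879 r 226.0 y -1.0 F [  4.4 -13.9   4.5] g 9.5 q [-0.14 -0.1   1.88  0.25  1.43  1.26] t 8.3333
{"dx": 0, "dy": -6.6, "dz": -6.4, "ax": -0.5, "ay": -0.4, "az": 0.3, "fingers": 0}, 0.92
{"dx": 0, "dy": -13.9, "dz": -11.5, "ax": -1.2, "ay": -0.4, "az": 0.3, "fingers": 0}, 0.96
{"dx": 0, "dy": -21.4, "dz": -16.3, "ax": -1.9, "ay": -0.4, "az": 0.3, "fingers": 0}, 1.00
{"dx": 0, "dy": -29.1, "dz": -20.8, "ax": -2.6, "ay": -0.4, "az": 0.3, "fingers": 0}, 1.04
{"dx": 0, "dy": -37.0, "dz": -25.0, "ax": -3.2, "ay": -0.4, "az": 0.3, "fingers": 0}, 1.08
{"dx": 1, "dy": -45.0, "dz": -28.9, "ax": -3.9, "ay": -0.4, "az": 0.3, "fingers": 0}, 1.12
{"dx": 1, "dy": -53.2, "dz": -32.4, "ax": -4.6, "ay": -0.4, "az": 0.3, "fingers": 0}, 1.16
{"dx": 1, "dy": -61.6, "dz": -35.6, "ax": -5.3, "ay": -0.4, "az": 0.3, "fingers": 0}, 1.20
```

Request:
servo_tool([
  {"dx":0,"dy":-7,"dz":-6,"ax":-0.5,"ay":0,"az":0,"fingers":0},
  {"dx":0,"dy":-14,"dz":-11.3,"ax":-1.2,"ay":0,"az":0,"fingers":0},
  {"dx":0,"dy":-21.4,"dz":-16.3,"ax":-1.9,"ay":0,"az":0,"fingers":0},
  {"dx":0,"dy":-29,"dz":-20.8,"ax":-2.6,"ay":0,"az":0,"fingers":0},
  {"dx":0,"dy":-37,"dz":-25,"ax":-3.2,"ay":0,"az":0,"fingers":0},
  {"dx":0,"dy":-45,"dz":-29,"ax":-3.9,"ay":0,"az":0,"fingers":0},
  {"dx":0,"dy":-53,"dz":-32.4,"ax":-4.6,"ay":0,"az":0,"fingers":0},
  {"dx":0,"dy":-61.6,"dz":-35.6,"ax":-5.3,"ay":0,"az":0,"fingers":0},
])

```text
t: 9.0
eef_pos: [535.7, 95.0, 288.8]
tcp_rot: [-2.973, -0.01, 0.123]
contact_force: [3.4, -5.3, 3.9]
grip_width: 9.5
gripper_force: 58.5
```

```bash
python3 arc.py 1.2 1.48 8 4
```

```text
theta 1.206 r 227.9 y -1.0 F [ 3.4 -5.3  3.9] g 9.5 q [-0.01 -0.15  1.83  0.17  1.47  1.42] t 9.0
{"dx": 0, "dy": -6.0, "dz": -2.4, "ax": -0.8, "ay": -0.5, "az": 0.3, "fingers": 0}, 1.23
{"dx": 0, "dy": -13.2, "dz": -5.3, "ax": -1.4, "ay": -0.5, "az": 0.3, "fingers": 0}, 1.27
{"dx": 0, "dy": -20.6, "dz": -8.0, "ax": -2.0, "ay": -0.5, "az": 0.3, "fingers": 0}, 1.30
{"dx": 0, "dy": -28.0, "dz": -10.4, "ax": -2.5, "ay": -0.5, "az": 0.3, "fingers": 0}, 1.34
{"dx": 0, "dy": -35.5, "dz": -12.5, "ax": -3.1, "ay": -0.5, "az": 0.3, "fingers": 0}, 1.38
{"dx": 0, "dy": -43.1, "dz": -14.4, "ax": -3.7, "ay": -0.5, "az": 0.3, "fingers": 0}, 1.41
{"dx": 0, "dy": -50.7, "dz": -16.0, "ax": -4.3, "ay": -0.5, "az": 0.3, "fingers": 0}, 1.45
{"dx": 0, "dy": -58.4, "dz": -17.3, "ax": -4.9, "ay": -0.5, "az": 0.3, "fingers": 0}, 1.48
```

Request:
servo_tool([
  {"dx":0,"dy":-6.5,"dz":-2.6,"ax":-0.6,"ay":0,"az":0,"fingers":0},
  {"dx":0,"dy":-13.4,"dz":-5.5,"ax":-1.3,"ay":0,"az":0,"fingers":0},
  {"dx":0,"dy":-20.6,"dz":-8.2,"ax":-2,"ay":0,"az":0,"fingers":0},
  {"dx":0,"dy":-28,"dz":-10.7,"ax":-2.5,"ay":0,"az":0,"fingers":0},
  {"dx":0,"dy":-35.5,"dz":-13,"ax":-3.1,"ay":0,"az":0,"fingers":0},
  {"dx":0,"dy":-43,"dz":-15,"ax":-3.7,"ay":0,"az":0,"fingers":0},
  {"dx":0,"dy":-50.7,"dz":-16.7,"ax":-4.3,"ay":0,"az":0,"fingers":0},
  {"dx":0,"dy":-58.4,"dz":-18,"ax":-4.9,"ay":0,"az":0,"fingers":0},
])

```text
t: 9.67
eef_pos: [529.3, 149.7, 317.3]
tcp_rot: [-3.057, -0.012, 0.124]
contact_force: [6.5, -4.7, 4.6]
grip_width: 9.5
gripper_force: 58.7
```

```bash
python3 arc.py 1.48 1.755 10 5
```

```text
theta 1.483 r 229.0 y -1.1 F [ 6.5 -4.7  4.6] g 9.5 q [ 0.14 -0.15  1.78  0.08  1.5   1.58] t 9.6667
{"dx": -0, "dy": -5.3, "dz": -0.8, "ax": -0.6, "ay": -0.7, "az": 0.3, "fingers": 0}, 1.51
{"dx": 0, "dy": -11.4, "dz": -2.0, "ax": -1.1, "ay": -0.7, "az": 0.3, "fingers": 0}, 1.53
{"dx": 0, "dy": -17.4, "dz": -3.0, "ax": -1.5, "ay": -0.7, "az": 0.3, "fingers": 0}, 1.56
{"dx": 0, "dy": -23.5, "dz": -3.9, "ax": -2.0, "ay": -0.7, "az": 0.3, "fingers": 0}, 1.59
{"dx": 0, "dy": -29.7, "dz": -4.6, "ax": -2.5, "ay": -0.7, "az": 0.3, "fingers": 0}, 1.62
{"dx": 0, "dy": -35.8, "dz": -5.1, "ax": -3.0, "ay": -0.7, "az": 0.3, "fingers": 0}, 1.65
{"dx": 0, "dy": -41.9, "dz": -5.4, "ax": -3.4, "ay": -0.7, "az": 0.3, "fingers": 0}, 1.67
{"dx": 0, "dy": -48.1, "dz": -5.6, "ax": -3.9, "ay": -0.7, "az": 0.3, "fingers": 0}, 1.70
{"dx": 0, "dy": -54.3, "dz": -5.6, "ax": -4.4, "ay": -0.7, "az": 0.3, "fingers": 0}, 1.73
{"dx": 0, "dy": -60.4, "dz": -5.4, "ax": -4.8, "ay": -0.7, "az": 0.3, "fingers": 0}, 1.75
```

Request:
servo_tool([
  {"dx":0,"dy":-6,"dz":-1,"ax":-0.6,"ay":0,"az":0,"fingers":0},
  {"dx":0,"dy":-12,"dz":-2.2,"ax":-1.1,"ay":0,"az":0,"fingers":0},
  {"dx":0,"dy":-17.5,"dz":-3.3,"ax":-1.5,"ay":0,"az":0,"fingers":0},
  {"dx":0,"dy":-22.5,"dz":-4.1,"ax":-2,"ay":0,"az":0,"fingers":0},
  {"dx":0,"dy":-27,"dz":-4.7,"ax":-2.4,"ay":0,"az":0,"fingers":0},
  {"dx":0,"dy":-31,"dz":-5.1,"ax":-2.7,"ay":0,"az":0,"fingers":0},
  {"dx":0,"dy":-35,"dz":-5.5,"ax":-3,"ay":0,"az":0,"fingers":0},
  {"dx":0,"dy":-39,"dz":-5.8,"ax":-3.3,"ay":0,"az":0,"fingers":0},
])

```text
t: 10.33
eef_pos: [524.6, 188.4, 326.4]
tcp_rot: [-3.112, -0.012, 0.124]
contact_force: [7.3, -1.7, 4.1]
grip_width: 9.4
gripper_force: 61.5
```

```bash
python3 arc.py 1.66 1.755 5 5
```

```text
theta 1.662 r 229.1 y -1.0 F [ 7.3 -1.7  4.1] g 9.4 q [ 0.23 -0.13  1.75  0.03  1.51  1.68] t 10.3333
{"dx": -0, "dy": -3.8, "dz": 0.1, "ax": -0.4, "ay": -0.7, "az": 0.3, "fingers": 0}, 1.68
{"dx": 0, "dy": -8.0, "dz": -0.2, "ax": -0.7, "ay": -0.7, "az": 0.3, "fingers": 0}, 1.70
{"dx": 0, "dy": -12.3, "dz": -0.5, "ax": -1.0, "ay": -0.7, "az": 0.3, "fingers": 0}, 1.72
{"dx": 0, "dy": -16.5, "dz": -0.7, "ax": -1.4, "ay": -0.7, "az": 0.3, "fingers": 0}, 1.74
{"dx": 0, "dy": -20.8, "dz": -0.8, "ax": -1.7, "ay": -0.7, "az": 0.3, "fingers": 0}, 1.75
```

Request:
servo_tool([
  {"dx":0,"dy":-4,"dz":0,"ax":-0.4,"ay":0,"az":0,"fingers":0},
  {"dx":0,"dy":-8,"dz":-0.2,"ax":-0.7,"ay":0,"az":0,"fingers":0},
  {"dx":0,"dy":-12,"dz":-0.5,"ax":-1,"ay":0,"az":0,"fingers":0},
  {"dx":0,"dy":-16,"dz":-0.7,"ax":-1.4,"ay":0,"az":0,"fingers":0},
  {"dx":0,"dy":-19,"dz":-0.8,"ax":-1.7,"ay":0,"az":0,"fingers":0},
  {"dx":0,"dy":-20,"dz":-0.8,"ax":-1.7,"ay":0,"az":0,"fingers":0},
  {"dx":0,"dy":-20,"dz":-0.8,"ax":-1.7,"ay":0,"az":0,"fingers":0},
  {"dx":0,"dy":-20,"dz":-0.8,"ax":-1.7,"ay":0,"az":0,"fingers":0},
])

```text
t: 11.0
eef_pos: [522.2, 208.9, 327.8]
tcp_rot: [-3.14, -0.013, 0.125]
contact_force: [7.2, -0.7, 4.1]
grip_width: 9.3
gripper_force: 62.3
```

```bash
python3 arc.py 1.755 1.755 1 5
python3 - <<'E'
from go import *
snap('scene','pics/s4.png');b=cv2.imread('pics/s4.png')[20:320,200:520].copy()
b=cv2.resize(b,None,fx=1.9,fy=1.9,interpolation=cv2.INTER_CUBIC)
# expected bar ends for several angles
for th,c in ((1.67,(255,0,0)),(1.755,(0,255,0)),(1.84,(0,0,255))):
    e=(np.r_[proj('scene',bar(th,p[3]-55)),proj('scene',bar(th,p[3]+55))]-[200,20])*1.9
    for q in e: cv2.circle(b,tuple(map(int,q)),2,c,-1)
    print(th,e.round(0).tolist())
cv2.imwrite('pics/s4c.png',b)
E
```

```text
theta 1.754 r 228.7 y -1.1 F [ 7.2 -0.7  4.1] g 9.3 q [ 0.29 -0.12  1.73 -0.    1.51  1.73] t 11.0
{"dx": -0, "dy": -0.1, "dz": 0.0, "ax": -0.1, "ay": -0.7, "az": 0.3, "fingers": 0}, 1.75
1.67 [[355.0, 197.0], [450.0, 135.0]]
1.755 [[379.0, 205.0], [474.0, 141.0]]
1.84 [[404.0, 216.0], [498.0, 150.0]]
```

View pics/s4c.png

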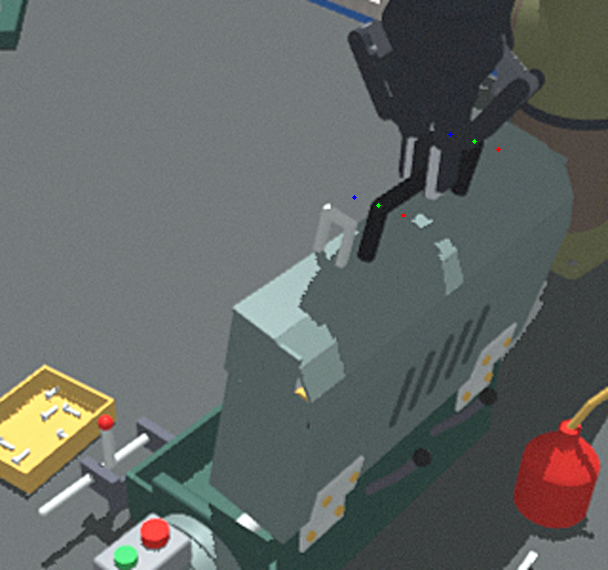

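The bar's near corner is at crop px (377,206), and the predicted balance point is (379,205). The hood stands at balance with the fingers gripping the bar, and the bolt is still drawn. I'm handing it in.

```bash
python3 -c "
from h import *
s=readout.sense();print(np.abs(s['qvel']).max(),s['gripper_force'],s['t']);print(sign_off())"
```

```text
0.002831745929770902 62.2817587852478 11.05
the job is handed in; nothing more can be done
None
```

The bolt is drawn about 33 mm or more, and the hood is held by its handle at about 1.75 rad (balance is 1.755), steady under about 62 N of grip; the job is handed in at t = 11 s, but no verdict came back.

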